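Unfold the post hook and hang up the set square

TASK

Swing the folded steel hook on the wooden post out and press it home against its stop with about 12 N for half a second, then take the wooden set square (the triangle with the open middle) out of its slotted holder and hang it on the hook by the corner of its opening under the right angle. Lower it gently until the hook carries it before you let go, never push on the hook harder than 20 N or press the square on it harder than 10 N, and leave everything else where it is.

Things in the scene. Friction and masses are not known exactly. Their poses are not given: they have to be found in the camera images.
- stand: fixed wooden stand (all lengths in mm). Base 22 high, 200 wide, x from -30 to 140; upright post 50 wide (y), 36 deep (x = 14 to 50), top at z = 272. Origin at table height straight below the nominal hook pivot; own -x points roughly at the robot (yaw within 0.15), y left, z up. It carries the hook
- hook_hinge (a point): nominal hook pivot, 215 above the table, 14 in front of the post's face, axes as the stand's. NOT exact: the bracket was screwed on by hand, so the real arm's centre line lies up to 9 higher or lower, and its folded and open directions are both turned by up to 0.14 rad either way about the vertical. Neither error is measured: feel for them, or look
- hook (a joint): hook angle, vertical pivot. 0 = folded, arm along the stand's -y, its outer 85 overhanging the post's side so a finger can go behind; grows as it swings to the robot; hard stop 1.57 = out, arm along stand -x. Starts 0 to 0.2. Stiff: about 4 N at 90 from the pivot moves it; stays where left. Level round bar, diameter 10, 110 long, end turned up: its round top is 18 above the arm's centre line
- set_square: loose wooden 45-degree set square standing in a holder's slot: 12 thick (x), 212 wide (y), 130 tall (z), 0.11 to 0.22 kg. Right angle on top, two sloping strips 34 wide, bottom bar 24 high, between them a triangular opening 58 high, 116 wide at its foot. Grip it across its thickness at the top corner, finger ends at most 38 below the corner, clear of the opening. Origin: centre of lower edge
- apex (a point): the set square's top corner, 130 above its origin
- notch (a point): upper corner of the set square's opening, 82 above its origin, 48 under the top corner, in mid thickness. Hung and resting on the arm, it lies 7 above the arm's centre line (the round bar sits in the 90-degree corner)
- holder_a: fixed dark wooden block, 75 (x) x 150 (y) x 28 high, with a slot along y, 15 wide, 20 deep (floor at 8), in which the set square stands across the block's middle. Origin under its centre
- holder_b: the same block, holding the white panel
- panel: a plain white primed painting panel, 170 wide, 120 tall, 12 thick, no opening, standing in the other holder; leave alone. Origin at the centre of its lower edge
- brush_jar: white jar of brushes, 72 across, 185 tall; leave alone
- paint_box: open steel paint box with tubes, 120 x 220 x 35; leave alone
- tape: roll of tape lying flat, 90 across, 24 high; leave alone
- medium: small amber bottle, 56 across, 130 tall; leave alone
- sketchpad: sketch pad lying flat, 210 x 148 x 14; leave alone
- knob_weight: brass paperweight with a knob, 52 across, 52 tall; leave alone
There are look-alikes about, which are no part of the job. Leave any pink look-alike of the set_square alone.

How it is judged:
On the way, in this order (a step that is already met when the one before it is completed fails the run):
1. the hook is swung fully out (within 0.05 rad) and pressed against its stop with at least 8 N (value of joint hook above 1.52 rad and contact force between the fingers and hook above 8 N), for 0.2 s.
2. the set square, still held, rests on the hook with the corner of its opening (x of notch in the frame of hook_hinge between -0.105 and -0.02 m and y of notch in the frame of hook_hinge between -0.03 and 0.03 m and z of notch in the frame of hook_hinge between -0.005 and 0.022 m and contact force between set_square and hook above 0.5 N and contact force between the fingers and set_square above 1 N), for 0.2 s.
At the end, for the whole second after the job is handed in: hook within 0.15 rad of its stop; the set square hangs on it, released, opening corner 20 to 105 mm in front of the nominal pivot, within 30 mm sideways, 5 mm below to 22 mm above it, upright within 0.2 rad, under 0.03 m/s (x of notch in the frame of hook_hinge between -0.105 and -0.02 m and y of notch in the frame of hook_hinge between -0.03 and 0.03 m and z of notch in the frame of hook_hinge between -0.005 and 0.022 m and value of joint hook above 1.42 rad and contact force between set_square and hook above 0.5 N and angle between set_square's own z axis and vertical below 0.2 rad and linear speed of set_square below 0.03 m/s); the robot touches nothing.
It fails at once if the robot pushes on the hook with more than 22 N (contact force between any of the fingers, the arm and hook above 22 N).
It fails at once if the set square is pressed on the hook with more than 12 N (contact force between set_square and hook above 12 N).
It fails at once if another thing is moved by more than 25 mm (distance of any of panel, brush_jar, paint_box, tape, medium, sketchpad, knob_weight from where it was at the start of the episode above 0.025 m).
It also fails if it takes over 72 s, if anything falls off the work surface, if the arm or the gripper's body presses on something with over 40 N, if the wrist force passes 120 N, or if a joint passes its speed limit or range.

ROBOT

A 6-joint arm with a two-finger parallel gripper is mounted at the origin on the work surface. World frame = base frame: x ahead of the robot, y to its left, z up, the work surface at z = 0. Lengths are in m, angles in rad, forces in N, time in s.
With the tool pointing down it reaches from about 0.25 to 0.725 m from the base axis. Payload 9.7 kg.
Tool frame: the origin (TCP) lies on the centre line of the jaws, within the pads' length; the fingertips stand bot.tip_reach ahead of it and the grasp point (between the pads) is the TCP (bot.tip_reach is the distance from the TCP to the fingertips, in m); z points along the fingers, x is the direction in which the jaws open and shut, and the axes are right-handed (so a half turn about z gives the same grasp; the last joint's range is limited). The gripper opens to 85 mm and grips with 20 to 120 N. Pads are 22 mm wide; open, the fingers measure 114 mm over their backs; the gripper's body (76 mm by 85 mm) begins 54 mm behind the grasp point. The pads swing forward as they close: fully open they stand 13 mm farther back than shut.
Start: joints at [-1.268, 0.087, 0.176, 1.66, 0, 1.571], TCP at [0.164, -0.525, 0.25] pointing down, gripper open.
Joint ranges: [-3.13, 3.13], [-0.85, 1.81], [-1.15, 1.24], [-2.2, 2.28], [-1.44, 1.52], [-3.14, 3.14]. Speed limits (rad/s): [2.22, 2.22, 2.57, 3.14, 3.14, 3.14].

INTERFACE

Orientations are given as a rotation vector (axis times angle).
In Python, from rig import bot gives the robot as it stands.
- The arm moves only by the tool jog_arm, never from a script. Its argument "plan" is a list that holds one entry, the list of rows, each a list of 5 numbers: the shift along the tool's x, y, z in cm, then the turn about the tool's z in degrees, then the finger opening in cm, from 0 to 8.54. In form: [[[dx, dy, dz, turn, claw], ...]]. A call has 1 to 20 rows; each row shifts and turns the commanded pose from where the row before left it, along the tool's axes as they then stand; what a row does not reach is not made up. A row lasts 1/8 s, in which the tool goes at most 62.5 mm and 10.7 degrees, less where a joint would pass 70% of its speed; a pose out of reach is approached as far as the arm can. A call with a gripper value outside its range is refused whole. The fingers move at their own pace and stop on an object; "grip_force" is the grip in N (left out, the last holds). Time passes only in rows, so rows that do not move let the fingers close. It gives the time, the measured TCP pose, the force and the opening at its end, in the units of the state.
- bot.get_obs(): the state, without advancing time (a new reading comes with each control period).
- bot.grab_frame(name): name is "side" or "top"; returns a dict with "image" (384x512x3 uint8, red, green, blue), "K" (3x3 intrinsics, pixels), "k1" (the pictures are not rectified: a ray, as slopes to the right and down, at radius r is drawn at 1 + k1 r^2 times it, then the intrinsics apply), "extrinsics" (4x4, takes a point from camera to world coordinates). Camera axes: x right, y down, z forward; pixel columns grow to the right and rows downward; lengths in m; the calibration is good to about 2 mm. A picture is of the moment at which its call begins. There is no depth.
- bot.sign_off(): hands the job in, once; it reports no verdict.
The state is a dict: "time_s": time; "qpos": joint angles; "qd": joint speeds; "effort": joint torques, N m; "tool_pos": TCP position; "ee_rot": TCP orientation; "ft_force": force on the tool from outside, world axes, zero at the start; "ft_torque": the same for the moment, N m; "finger_gap": finger opening in m.
Only numpy, scipy, OpenCV 4.12 (cv2) and the standard library are available. Lean on these libraries where they do the work, as an engineer would, in place of code of your own. Each camera call takes 0.05 s, during which the arm holds its last target.

## Working session

There is one attempt and no reset: what is moved stays moved. The work goes in short steps, Python scripts to look and compute and a tool call to move; the robot and the scene stay as the last step left them, time stands still between calls to the robot, and variables do not carry over. Pictures are saved under pics/ and viewed, and the job is handed in when it is done.

Besides the shell and the picture viewer there is one more tool, called as name(argument=value, ...), one argument or row to a line, values as JSON. jog_arm: Moves the arm, as the interface text tells. Its arguments: {"type":"object","properties":{"plan":{"type":"array"},"grip_force":{"type":"number"}},"required":["plan"]}

```bash
ls; mkdir -p pics
python3 - <<'E'
from rig import bot
import cv2
o=bot.get_obs()
for k,v in o.items(): print(k,v)
print(bot.tip_reach)
for n in("side","top"):
    f=bot.grab_frame(n); cv2.imwrite(f"pics/{n}0.png",f["image"][:,:,::-1]); print(n,f["K"],f["k1"],f["extrinsics"])
E
```

```text
pics
time_s 0.0
qpos [-1.26799039e+00  8.74532889e-02  1.75143730e-01  1.65978054e+00
 -3.82815563e-05  1.57078388e+00]
qd [-0.00065722 -0.00024319  0.00039525  0.00180442 -0.00024004 -0.00010041]
effort [ 4.10454841e-04 -5.20387352e+01  4.64803720e+01  1.61914795e-02
  8.82533777e-05 -4.31924150e-06]
tool_pos [ 0.16394239 -0.52479528  0.2495917 ]
ee_rot [-2.53049716e+00  1.86052805e+00  1.67253939e-03]
ft_force [ 0.06235707  0.5787598  -0.10241661]
ft_torque [ 0.04914618 -0.03998713 -0.01476984]
finger_gap 0.08549684504714172
0.019
side [[350.12459629   0.         256.92639661]
 [  0.         350.12459629 191.16825581]
 [  0.           0.           1.        ]] -0.08800245602108821 [[ 0.99924043 -0.01185609  0.03712137  0.46674891]
 [-0.03769941 -0.53526187  0.84384447 -1.02401707]
 [ 0.00986496 -0.84460296 -0.53530227  0.7791977 ]
 [ 0.          0.          0.          1.        ]]
top [[401.45852054   0.         249.46743721]
 [  0.         401.45852054 186.79249739]
 [  0.           0.           1.        ]] 0.03794190200287121 [[ 1.23478052e-02 -9.81353336e-01  1.91815436e-01  2.28338223e-01]
 [-9.99917799e-01 -1.27809613e-02 -1.02102707e-03 -4.49982789e-02]
 [ 3.45357399e-03 -1.91787061e-01 -9.81430484e-01  1.54892937e+00]
 [ 0.00000000e+00  0.00000000e+00  0.00000000e+00  1.00000000e+00]]
```

View pics/side0.png

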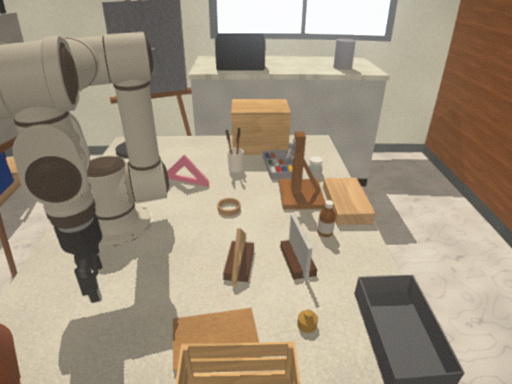

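View pics/top0.png

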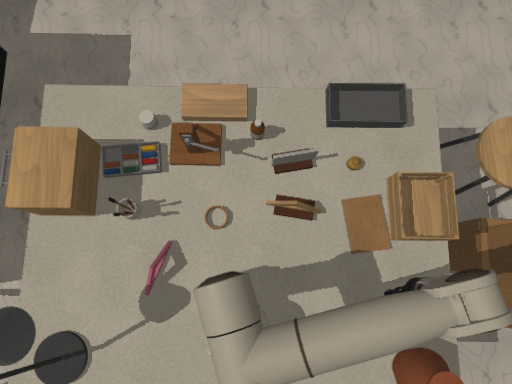

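The side picture shows the stand at about (300,185), the wooden square in its holder at (240,258), the white panel at (300,250), and the pink look-alike at (187,172). In the top picture the stand is at (196,144) with the hook at (200,143), and the square at (293,207). I'll zoom in next.

Run:
```python
import cv2,numpy as np
s=cv2.imread("pics/side0.png");t=cv2.imread("pics/top0.png")
def crop(im,x,y,w,h,k): return cv2.resize(im[y:y+h,x:x+w],None,fx=k,fy=k,interpolation=cv2.INTER_CUBIC)
a=crop(t,160,110,66,66,6);b=crop(t,255,180,75,66,5)
b=cv2.copyMakeBorder(b,0,66,0,0,cv2.BORDER_CONSTANT)
cv2.imwrite("pics/topcrop.png",np.hstack([a,b]))
a=crop(s,265,120,66,100,6);b=crop(s,210,215,66,100,6)
cv2.imwrite("pics/sidecrop.png",np.hstack([a,b])[:600])
```

```text
(no output)
```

View pics/topcrop.png

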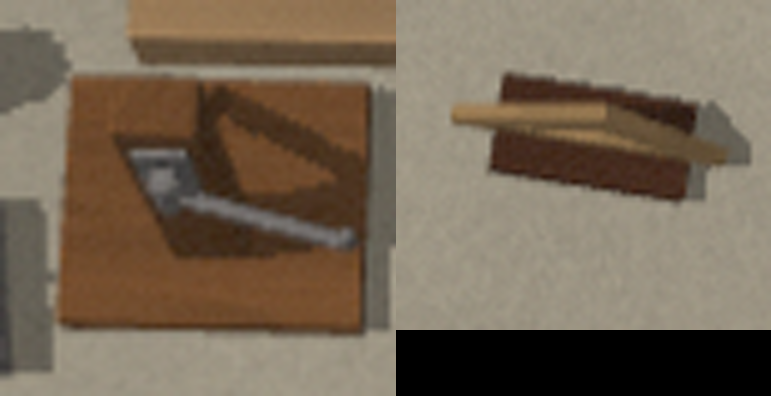

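View pics/sidecrop.png

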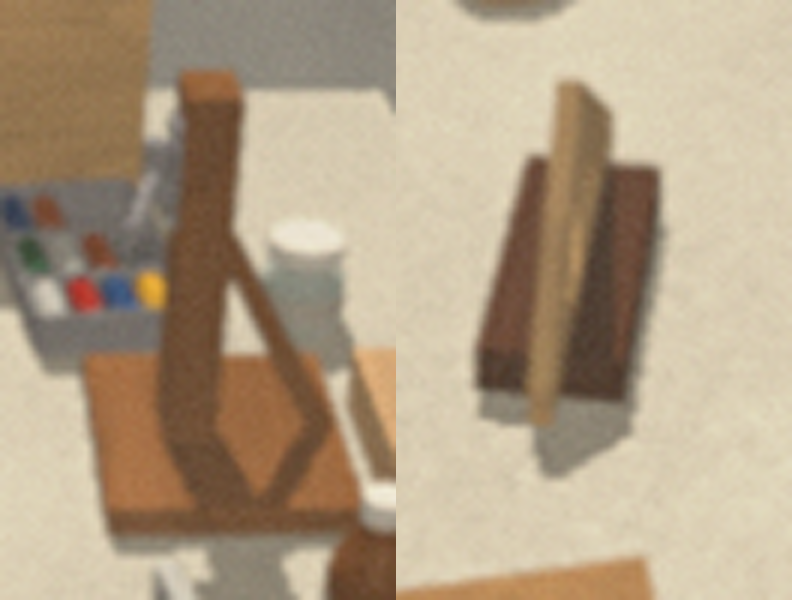

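```bash
cat > h.py <<'E'
import numpy as np, cv2
from rig import bot
CAL={}
def setf(n,f): CAL[n]=(np.array(f["K"]),f["k1"],np.array(f["extrinsics"]))
def grab(n,name=None):
    f=bot.grab_frame(n); setf(n,f); im=f["image"][:,:,::-1].copy()
    if name: cv2.imwrite(f"pics/{name}.png",im)
    return im
def ray(n,uv):
    K,k1,E=CAL[n]
    d=np.array([k1,0,0,0],float)
    p=cv2.undistortPoints(np.array(uv,float).reshape(-1,1,2),K,d).reshape(-1,2)
    v=np.c_[p,np.ones(len(p))]@E[:3,:3].T
    return E[:3,3],v
def onz(n,uv,z):
    c,v=ray(n,uv); t=(z-c[2])/v[:,2]; return c+v*t[:,None]
def onplane(n,uv,p0,nn):
    c,v=ray(n,uv); t=((p0-c)@nn)/(v@nn); return c+v*t[:,None]
def proj(n,P):
    K,k1,E=CAL[n]; P=np.atleast_2d(P); q=(P-E[:3,3])@E[:3,:3]
    s=q[:,:2]/q[:,2:]; r2=(s**2).sum(1,keepdims=True); s=s*(1+k1*r2)
    return s@K[:2,:2].T+K[:2,2]
def tri(a,b):
    c1,v1=ray("top",a);c2,v2=ray("side",b);v1=v1[0]/np.linalg.norm(v1);v2=v2[0]/np.linalg.norm(v2)
    A=np.c_[v1,-v2];t=np.linalg.lstsq(A,c2-c1,rcond=None)[0]
    p,q=c1+v1*t[0],c2+v2*t[1]; return (p+q)/2,np.linalg.norm(p-q)
for n,K,k1,E in (("side",[[350.12459629,0,256.92639661],[0,350.12459629,191.16825581],[0,0,1]],-0.08800245602108821,[[0.99924043,-0.01185609,0.03712137,0.46674891],[-0.03769941,-0.53526187,0.84384447,-1.02401707],[0.00986496,-0.84460296,-0.53530227,0.7791977],[0,0,0,1]]),
 ("top",[[401.45852054,0,249.46743721],[0,401.45852054,186.79249739],[0,0,1]],0.03794190200287121,[[1.23478052e-02,-9.81353336e-01,1.91815436e-01,2.28338223e-01],[-9.99917799e-01,-1.27809613e-02,-1.02102707e-03,-4.49982789e-02],[3.45357399e-03,-1.91787061e-01,-9.81430484e-01,1.54892937],[0,0,0,1]])):
    CAL[n]=(np.array(K),k1,np.array(E))
E
python3 - <<'E'
from h import *
c6=lambda X,Y,x0,y0,k=6:((X+.5)/k-.5+x0,(Y+.5)/k-.5+y0)
T=[c6(*p,160,110) for p in [(72,76),(368,84),(361,330),(60,322)]]
P=onz("top",T,0.022);print("base corners TL,TR,BR(-x,-y),BL\n",P)
print([np.linalg.norm(P[i]-P[(i+1)%4]) for i in range(4)])
# side: base top corners: crop pts
S=[c6(*p,265,120) for p in [(84,355),(110,514),(357,512)]]
print("side base",onz("side",S,0.022))
# hook tip and root
for z in (.206,.215,.224,.233): print(z,onz("top",[c6(348,238,160,110),c6(170,190,160,110)],z))
# post top in side: corners
print("post top side",onz("side",[c6(*p,265,120) for p in [(180,72),(186,103),(241,103),(238,72)]],.272))
print("post top top",onz("top",[c6(*p,160,110) for p in [(113,132),(197,138),(199,82)]],.272))
# holder
k5=lambda X,Y:((X+.5)/5-.5+255,(Y+.5)/5-.5+180)
H=[k5(X-396,Y) for X,Y in [(503,74),(697,103),(686,201),(490,170)]]
P=onz("top",H,.028);print("holder",P,P.mean(0),[np.linalg.norm(P[i]-P[(i+1)%4]) for i in range(4)])
A=k5(605-396,113);print("apex at z=.138",onz("top",[A],.138))
print("apex side",onz("side",[c6(X-396,Y,210,215) for X,Y in[(560,82),(580,82),(610,115)]],.138))
E
```

```text
base corners TL,TR,BR(-x,-y),BL
 [[0.78499624 0.26726364 0.022     ]
 [0.78241698 0.07057583 0.022     ]
 [0.61385041 0.07085556 0.022     ]
 [0.61651213 0.26698468 0.022     ]]
[np.float64(0.19670472520970175), np.float64(0.1685668007938939), np.float64(0.19614718664212655), np.float64(0.16848433595630544)]
side base [[0.6158381  0.26693584 0.022     ]
 [0.61439809 0.06738142 0.022     ]
 [0.77269811 0.06564882 0.022     ]]
0.206 [[0.62204926 0.06583594 0.206     ]
 [0.64943933 0.16970858 0.206     ]]
0.215 [[0.6194107  0.06509315 0.215     ]
 [0.64661721 0.16826966 0.215     ]]
0.224 [[0.61677214 0.06435037 0.224     ]
 [0.64379509 0.16683075 0.224     ]]
0.233 [[0.61413358 0.06360758 0.233     ]
 [0.64097296 0.16539183 0.233     ]]
post top side [[0.6579384  0.18706216 0.272     ]
 [0.65532165 0.13919984 0.272     ]
 [0.68868004 0.13898065 0.272     ]
 [0.69426623 0.18689179 0.272     ]]
post top top [[0.66168225 0.19197861 0.272     ]
 [0.65891851 0.14545116 0.272     ]
 [0.69146386 0.14557943 0.272     ]]
holder [[ 0.49711405 -0.14898899  0.028     ]
 [ 0.47649338 -0.29765095  0.028     ]
 [ 0.40103502 -0.28783793  0.028     ]
 [ 0.4227197  -0.13904428  0.028     ]] [ 0.44934054 -0.21838054  0.028     ] [np.float64(0.15008527563141805), np.float64(0.07609375171307692), np.float64(0.15036547496011315), np.float64(0.07505609023574275)]
apex at z=.138 [[ 0.45048277 -0.21392974  0.138     ]]
apex side [[ 0.44489574 -0.2148842   0.138     ]
 [ 0.45466366 -0.21511574  0.138     ]
 [ 0.46906533 -0.24080256  0.138     ]]
```

Run:
```python
from h import *
s=cv2.imread("pics/side0.png")
x0,y0,w,h,k=255,125,60,60,10
im=cv2.resize(s[y0:y0+h,x0:x0+w],None,fx=k,fy=k,interpolation=cv2.INTER_CUBIC)
R=np.array([.645,.168]);d=np.array([-.0325,-.104]);d/=np.linalg.norm(d)
for z,c in ((.206,(255,0,0)),(.215,(0,255,0)),(.224,(0,0,255))):
    pts=[np.r_[R+d*t,z] for t in (0.0,.02,.05,.08,.105)]+[np.r_[R+d*.105,z+.018]]
    q=(proj("side",pts)-[x0,y0]+.5)*k
    for p in q: cv2.circle(im,(int(p[0]),int(p[1])),3,c,-1)
    print(z,proj("side",pts)[[0,-2,-1]])
cv2.imwrite("pics/hookside.png",im)
```

```text
0.206 [[290.69904347 149.84582075]
 [285.27704634 162.24814675]
 [285.5447625  157.68395804]]
0.215 [[290.84166286 147.67996272]
 [285.41050204 159.97463431]
 [285.67983113 155.37597625]]
0.224 [[290.98505387 145.49910271]
 [285.5447625  157.68395804]
 [285.81571129 153.05054682]]
```

View pics/hookside.png

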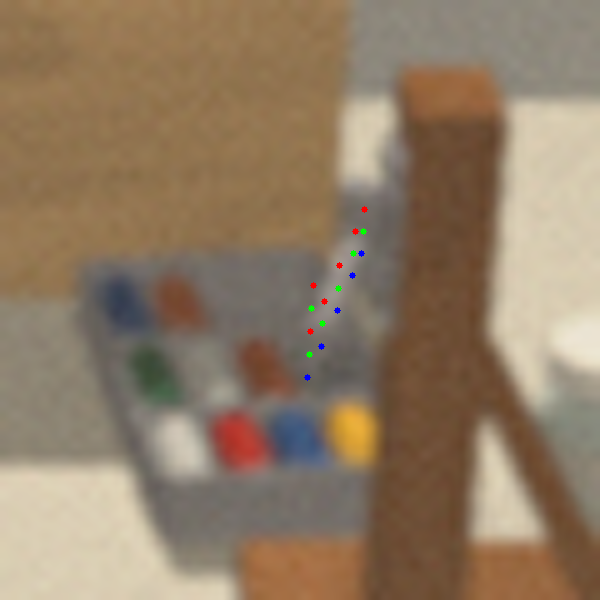

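jog_arm(
  plan=[
    [[0,0,-0.7,-10.4,0],[0,0,-0.7,-10.4,0],[0,0,-0.7,-10.4,0],[0,0,-0.7,-10.4,0],[0,0,-0.7,-10.4,0],[0,0,-0.7,-10.4,0],[0,0,-0.7,-10.4,0]],
  ],
  grip_force=30,
)

```text
time_s: 0.98
tool_pos: [0.164, -0.5249, 0.2991]
ee_rot: [-3.141, -0.013, 0.0]
ft_force: [-0.2, -0.4, -0.4]
finger_gap: -0.0001
```

Run:
```python
from h import *
print("medium cap",onz("top",[(258,124)],.13), "hook", )
print(onz("top",[(125,207)],.1))
P=np.array([.645,.168])
for th in np.arange(.30,1.6,.1):
    d=np.array([-np.sin(th),-np.cos(th)]);n=np.array([np.cos(th),-np.sin(th)])
    print(round(th,2),(P+.08*d+n*(.005+.015*np.cos(th)+.011*np.sin(th))).round(4))
```

```text
medium cap [[ 0.74351924 -0.07520864  0.13      ]] hook
[[0.43102975 0.40365476 0.1       ]]
0.3 [0.6429 0.0849]
0.4 [0.6351 0.0853]
0.5 [0.6272 0.0866]
0.6 [0.6193 0.0887]
0.7 [0.6115 0.0916]
0.8 [0.6039 0.0955]
0.9 [0.5966 0.1003]
1.0 [0.5898 0.106 ]
1.1 [0.5835 0.1125]
1.2 [0.5779 0.1197]
1.3 [0.5732 0.1277]
1.4 [0.5693 0.1363]
1.5 [0.5664 0.1454]
```

jog_arm(
  plan=[
    [[3.34,-4.05,0,0,0],[3.34,-4.05,0,0,0],[3.34,-4.05,0,0,0],[3.34,-4.05,0,0,0],[3.34,-4.05,0,0,0],[3.34,-4.05,0,0,0],[3.34,-4.05,0,0,0],[3.34,-4.05,0,0,0],[3.34,-4.05,0,0,0],[3.34,-4.05,0,0,0],[3.34,-4.05,0,0,0],[3.34,-4.05,0,0,0],[3.34,-4.05,0,0,0],[3.34,-4.05,0,0,0],[3.34,-4.05,0,0,0],[0,0,0,0,0]],
  ],
)

```text
time_s: 2.98
tool_pos: [0.665, 0.0867, 0.2955]
ee_rot: [3.141, 0.009, -0.007]
ft_force: [-1.0, -0.1, -0.1]
finger_gap: -0.0001
```

Run:
```python
from h import *
a=grab("top","t1");b=grab("side","s1")
c=lambda im,x,y,w,h,k: cv2.resize(im[y:y+h,x:x+w],None,fx=k,fy=k,interpolation=cv2.INTER_CUBIC)
cv2.imwrite("pics/c1.png",np.hstack([c(a,150,90,90,100,4),c(b,240,80,100,100,4)]))
```

```text
(no output)
```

View pics/c1.png

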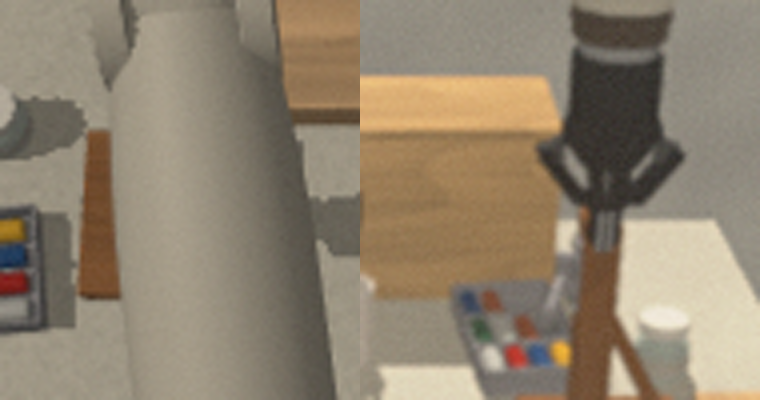

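The side crop shows the closed fingers above the hook's free side at about (605,240), clear of the post. The arm hides the stand in the top view. Next I go down behind the hook's arm.

jog_arm(
  plan=[
    [[0,0.2,1.8,0,0],[0,0.2,1.8,0,0],[0,0.1,1.8,0,0],[0,0,1.95,0,0],[0,0,0,0,0]],
  ],
)

```text
time_s: 3.7
tool_pos: [0.6622, 0.0775, 0.2254]
ee_rot: [3.141, 0.002, -0.002]
ft_force: [0.0, -0.4, 0.6]
finger_gap: -0.0001
```

jog_arm(
  plan=[
    [[-0.3,0,0.15,0,0],[-0.4,-0.1,0.15,0,0],[-0.4,-0.1,0,0,0],[-0.3,-0.1,0,0,0],[-0.3,0,0,0,0],[-0.3,0,0,0,0],[-0.3,0,0,0,0],[-0.3,0,0,0,0]],
  ],
)

```text
time_s: 4.7
tool_pos: [0.6378, 0.0818, 0.2229]
ee_rot: [-3.141, -0.004, -0.002]
ft_force: [3.8, 1.0, -1.0]
finger_gap: 0.0
```

jog_arm(
  plan=[
    [[-0.35,-0.15,0,0,0],[-0.4,-0.15,0,0,0],[-0.4,-0.1,0,0,0],[-0.4,-0.1,0,0,0],[-0.4,-0.15,0,0,0],[-0.4,-0.15,0,0,0],[-0.38,-0.2,0,0,0],[-0.38,-0.2,0,0,0],[-0.36,-0.24,0,0,0],[-0.36,-0.24,0,0,0]],
  ],
)

```text
time_s: 5.95
tool_pos: [0.599, 0.0986, 0.2229]
ee_rot: [-3.141, -0.004, -0.001]
ft_force: [5.3, -1.1, -0.1]
finger_gap: -0.0002
```

jog_arm(
  plan=[
    [[-0.25,-0.2,0,0,0],[-0.34,-0.28,0,0,0],[-0.34,-0.29,0,0,0],[-0.31,-0.32,0,0,0],[-0.31,-0.33,0,0,0],[-0.28,-0.36,0,0,0],[-0.28,-0.36,0,0,0],[-0.24,-0.4,0,0,0]],
  ],
)

```text
time_s: 6.95
tool_pos: [0.5755, 0.1236, 0.2229]
ee_rot: [3.141, 0.004, 0.001]
ft_force: [5.4, -2.5, -0.2]
finger_gap: -0.0001
```

jog_arm(
  plan=[
    [[-0.15,-0.3,0,0,0],[-0.1,-0.3,0,0,0],[-0.1,-0.25,0,0,0],[-0.1,-0.25,0,0,0]],
  ],
)

```text
time_s: 7.45
tool_pos: [0.5708, 0.1344, 0.2228]
ee_rot: [3.141, 0.004, -0.0]
ft_force: [4.9, -3.5, 0.2]
finger_gap: -0.0
```

jog_arm(
  plan=[
    [[0,-0.2,0,0,0],[0,-0.2,0,0,0],[0,-0.2,0,0,0]],
  ],
)

```text
time_s: 7.82
tool_pos: [0.5701, 0.1404, 0.2225]
ee_rot: [3.141, 0.004, -0.003]
ft_force: [-3.1, -5.7, 0.7]
finger_gap: -0.0
```

jog_arm(
  plan=[
    [[0,-0.15,0,0,0],[0,-0.15,0,0,0]],
  ],
)

```text
time_s: 8.07
tool_pos: [0.57, 0.1435, 0.2225]
ee_rot: [3.141, 0.004, -0.004]
ft_force: [-1.4, -5.7, 1.2]
finger_gap: 0.0001
```

jog_arm(
  plan=[
    [[0,-0.15,0,0,0],[0,-0.15,0,0,0]],
  ],
)

```text
time_s: 8.32
tool_pos: [0.57, 0.1464, 0.2226]
ee_rot: [3.141, 0.004, -0.004]
ft_force: [-2.0, -5.1, 1.0]
finger_gap: -0.0
```

jog_arm(
  plan=[
    [[0,-0.15,0,0,0],[0,-0.15,0,0,0]],
  ],
)

```text
time_s: 8.57
tool_pos: [0.5699, 0.1495, 0.2226]
ee_rot: [3.141, 0.004, -0.004]
ft_force: [-3.1, -5.1, 0.3]
finger_gap: 0.0001
```

jog_arm(
  plan=[
    [[0,-0.15,0,0,0],[0,-0.15,0,0,0]],
  ],
)

```text
time_s: 8.82
tool_pos: [0.5699, 0.1525, 0.2226]
ee_rot: [3.141, 0.004, -0.004]
ft_force: [-2.9, -4.9, 1.7]
finger_gap: 0.0001
```

jog_arm(
  plan=[
    [[0,-0.1,0,0,0],[0,-0.1,0,0,0]],
  ],
)

```text
time_s: 9.07
tool_pos: [0.5698, 0.1545, 0.2226]
ee_rot: [3.141, 0.004, -0.004]
ft_force: [-4.0, -5.1, 1.6]
finger_gap: 0.0
```

jog_arm(
  plan=[
    [[0,-0.1,0,0,0],[0,-0.1,0,0,0]],
  ],
)

```text
time_s: 9.32
tool_pos: [0.5698, 0.1565, 0.2226]
ee_rot: [3.141, 0.004, -0.004]
ft_force: [-3.8, -4.9, 0.9]
finger_gap: 0.0001
```

jog_arm(
  plan=[
    [[0,-0.1,0,0,0],[0,-0.1,0,0,0]],
  ],
)

```text
time_s: 9.57
tool_pos: [0.5697, 0.1585, 0.2226]
ee_rot: [3.141, 0.004, -0.004]
ft_force: [-3.3, -5.0, 0.3]
finger_gap: -0.0001
```

jog_arm(
  plan=[
    [[0,-0.06,0,0,0],[0,-0.03,0,0,0]],
  ],
)

```text
time_s: 9.82
tool_pos: [0.5697, 0.1594, 0.2225]
ee_rot: [3.141, 0.004, -0.004]
ft_force: [-3.6, -4.6, 1.1]
finger_gap: -0.0003
```

jog_arm(
  plan=[
    [[0,-0.05,0,0,0],[0,-0.04,0,0,0]],
  ],
)

```text
time_s: 10.07
tool_pos: [0.5697, 0.1602, 0.2225]
ee_rot: [3.141, 0.004, -0.004]
ft_force: [-4.0, -5.3, 1.2]
finger_gap: -0.0
```

jog_arm(
  plan=[
    [[0,-0.05,0,0,0],[0,-0.04,0,0,0]],
  ],
)

```text
time_s: 10.32
tool_pos: [0.5697, 0.1611, 0.2225]
ee_rot: [3.141, 0.004, -0.004]
ft_force: [-4.5, -4.8, 1.3]
finger_gap: 0.0003
```

jog_arm(
  plan=[
    [[0,-0.04,0,0,0],[0,-0.04,0,0,0],[0,-0.04,0,0,0]],
  ],
)

```text
time_s: 10.7
tool_pos: [0.5697, 0.1623, 0.2225]
ee_rot: [3.141, 0.004, -0.004]
ft_force: [-3.6, -6.3, 0.2]
finger_gap: -0.0002
```

jog_arm(
  plan=[
    [[0,-0.03,0,0,0],[0,-0.03,0,0,0]],
  ],
)

```text
time_s: 10.95
tool_pos: [0.5697, 0.1629, 0.2225]
ee_rot: [3.141, 0.004, -0.004]
ft_force: [-3.7, -4.6, -0.0]
finger_gap: -0.0002
```

Run:
```python
from h import *
a=grab("top","t2");b=grab("side","s2")
c=lambda im,x,y,w,h,k: cv2.resize(im[y:y+h,x:x+w],None,fx=k,fy=k,interpolation=cv2.INTER_CUBIC)
cv2.imwrite("pics/c2.png",np.hstack([c(a,150,90,90,100,4),c(b,230,90,100,100,4)]))
```

```text
(no output)
```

View pics/c2.png

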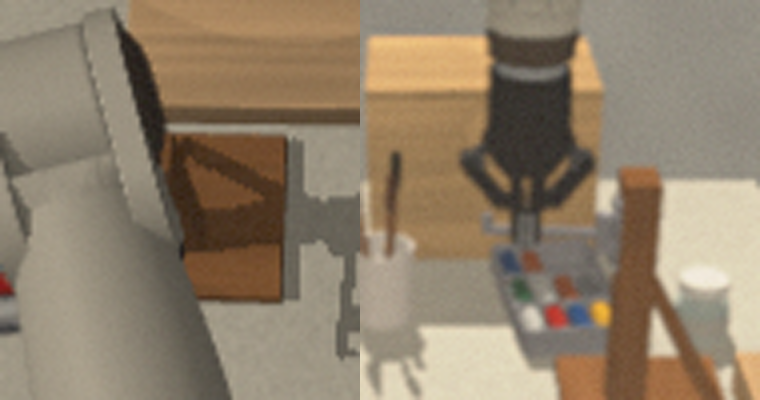

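The side crop shows the hook arm running from its turned-up end at (487,218) to the bracket at (610,235), with the fingers in front at (527,240). It is almost fully out, so I keep going in fine steps.

jog_arm(
  plan=[
    [[0,-0.03,0,0,0],[0,-0.03,0,0,0]],
  ],
)

```text
time_s: 11.3
tool_pos: [0.5697, 0.1636, 0.2225]
ee_rot: [3.141, 0.004, -0.004]
ft_force: [-3.5, -4.7, 1.2]
finger_gap: 0.0003
```

jog_arm(
  plan=[
    [[0,-0.04,0,0,0],[0,-0.04,0,0,0]],
  ],
)

```text
time_s: 11.55
tool_pos: [0.5697, 0.1644, 0.2225]
ee_rot: [3.141, 0.004, -0.004]
ft_force: [-4.6, -5.1, 1.1]
finger_gap: 0.0001
```

jog_arm(
  plan=[
    [[0,-0.04,0,0,0],[0,-0.04,0,0,0]],
  ],
)

```text
time_s: 11.8
tool_pos: [0.5697, 0.1651, 0.2225]
ee_rot: [3.141, 0.004, -0.004]
ft_force: [-3.4, -4.6, 1.3]
finger_gap: -0.0001
```

jog_arm(
  plan=[
    [[0,-0.04,0,0,0],[0,-0.04,0,0,0],[0,-0.04,0,0,0]],
  ],
)

```text
time_s: 12.18
tool_pos: [0.5698, 0.1663, 0.2226]
ee_rot: [3.141, 0.004, -0.004]
ft_force: [-3.4, -4.3, 0.3]
finger_gap: -0.0001
```

jog_arm(
  plan=[
    [[0,-0.04,0,0,0],[0,-0.04,0,0,0],[0,-0.04,0,0,0]],
  ],
)

```text
time_s: 12.55
tool_pos: [0.5698, 0.1673, 0.2225]
ee_rot: [3.14, 0.004, -0.004]
ft_force: [-4.2, -5.7, 1.1]
finger_gap: 0.0005
```

jog_arm(
  plan=[
    [[0,-0.03,0,0,0],[0,0,0,0,0]],
  ],
)

```text
time_s: 12.8
tool_pos: [0.5698, 0.1674, 0.2225]
ee_rot: [3.14, 0.004, -0.004]
ft_force: [-2.1, -6.4, 1.2]
finger_gap: 0.0002
```

jog_arm(
  plan=[
    [[0,-0.04,0,0,0],[0,0,0,0,0]],
  ],
)

```text
time_s: 13.05
tool_pos: [0.5698, 0.1677, 0.2225]
ee_rot: [3.14, 0.003, -0.004]
ft_force: [-2.6, -7.0, 2.4]
finger_gap: 0.0002
```

jog_arm(
  plan=[
    [[0,-0.05,0,0,0],[0,0,0,0,0]],
  ],
)

```text
time_s: 13.3
tool_pos: [0.5698, 0.1679, 0.2225]
ee_rot: [3.139, 0.003, -0.004]
ft_force: [-3.2, -9.1, 2.3]
finger_gap: -0.0003
```

jog_arm(
  plan=[
    [[0,-0.07,0,0,0],[0,0,0,0,0]],
  ],
)

```text
time_s: 13.55
tool_pos: [0.5698, 0.1683, 0.2225]
ee_rot: [3.138, 0.003, -0.004]
ft_force: [-2.9, -11.0, 0.7]
finger_gap: -0.0001
```

jog_arm(
  plan=[
    [[0,-0.03,0,0,0],[0,0,0,0,0],[0,0,0,0,0],[0,0,0,0,0],[0,0,0,0,0]],
  ],
)

```text
time_s: 14.18
tool_pos: [0.5698, 0.1685, 0.2225]
ee_rot: [3.138, 0.002, -0.004]
ft_force: [-3.1, -12.1, 1.9]
finger_gap: -0.0002
```

jog_arm(
  plan=[
    [[0,0.2,0,0,0],[0,0.8,0,0,0],[0,1.5,0,0,0],[0,1.5,-1,0,0],[-0.5,4,-2,0,0],[-1,5,0,0,4],[-1,5,0,0,4],[-1,5,0,0,4],[-1.5,5,0,0,4],[-2,4.5,0,0,4],[-2,4,0,8,4],[-2,2,0,0,4],[0,0,0,0,4]],
  ],
)

```text
time_s: 15.8
tool_pos: [0.458, -0.2139, 0.2539]
ee_rot: [3.133, -0.22, 0.002]
ft_force: [0.9, -0.6, 0.4]
finger_gap: 0.0397
```

Run:
```python
from h import *
a=grab("top","t3");b=grab("side","s3")
c=lambda im,x,y,w,h,k: cv2.resize(im[y:y+h,x:x+w],None,fx=k,fy=k,interpolation=cv2.INTER_CUBIC)
cv2.imwrite("pics/c3.png",np.hstack([c(a,160,110,66,66,6),c(b,255,120,66,66,6)]))
cv2.imwrite("pics/c3b.png",np.hstack([c(a,240,160,80,80,5),c(b,200,190,80,80,5)]))
```

```text
(no output)
```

View pics/c3.png

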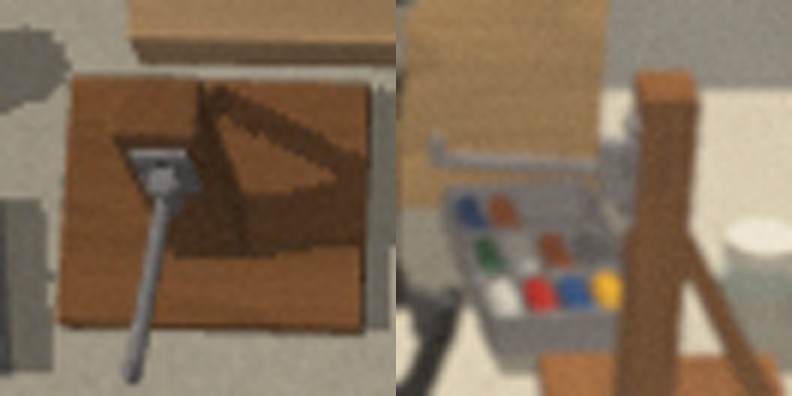

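View pics/c3b.png

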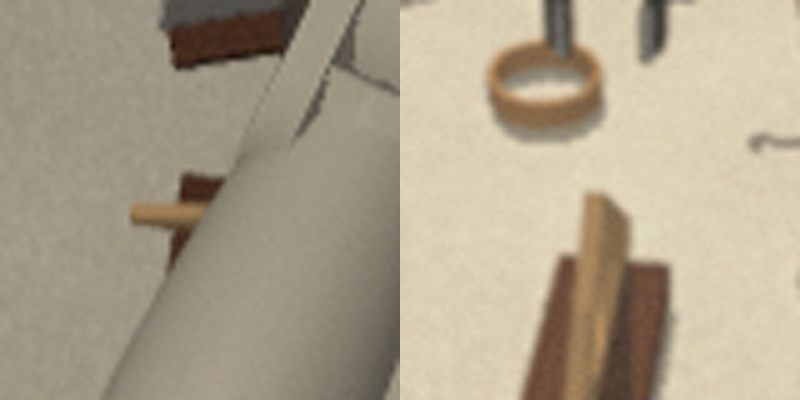

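Run:
```python
from h import *
a=cv2.imread("pics/t3.png");b=cv2.imread("pics/s3.png")
for n,im in(("t",a),("s",b)):
    hsv=cv2.cvtColor(im,cv2.COLOR_BGR2HSV)
    if n=="t":
        for v in range(140,176): print(v,hsv[v,178:194,1],)
    else:
        for v in range(138,154): print(v,hsv[v,258:292,1])
```

```text
140 [151 142 157 153 144 100  41  15  17  13  18  16  15   8  21  79]
141 [155 149 155 153 144 119  54  20  16  16  19   7  23  27   8  61]
142 [151 150 162 152 159 152  93  39  14  17  22  24  61  96  95 115]
143 [145 160 155 150 149 154 146  90  14  14   8  12  63 137 127 142]
144 [153 153 143 157 153 154 168  69  15  13  15  24  81 135 155 126]
145 [155 156 154 159 166 149 148  88  15  19  12  65 131 156 147 135]
146 [150 165 158 151 147 158 135  53  18  22  84 134 131 159 133 158]
147 [154 145 150 158 148 157 130  41  23  20 133 141 131 122 153 148]
148 [147 161 153 151 150 161 113  22  12  20 150 145 140 149 127 155]
149 [153 160 150 151 165 168  95  16  19  40 160 129 164 128 133 179]
150 [149 159 147 156 156 148  92  11  16  62 135 136 139 144 154 133]
151 [146 158 145 155 153 143  76  13  17 104 148 136 156 155 136 165]
152 [151 157 161 152 147 134  51  18  29 126 149 157 142 133 146 163]
153 [151 152 145 156 151 137  43  14  34 130 148 156 149 147 151 146]
154 [154 154 149 161 156 125  21  10  32 153 155 154 152 148 148 156]
155 [159 154 157 147 148 110  16  18  57 156 147 1
[... 2831 characters left out ...]
15 117 119 116 122 119 109 116 116 111 112 105 104  94  99  94
  91  95  82  78  73  72  75  62  66  56  60  70  60  29  32  25]
150 [121 115 117 120 116  98  90  88  92  92  87  88  81  76  72  64  66  67
  63  55  56  48  47  45  38  33  32  37  59  86  76  41  30  18]
151 [115 112 115 117 100  72  45  29  35  35  36  35  37  39  48  32  25  31
  23  33  24  31  18  27  22  20  24  25  36  58  57  41  22  27]
152 [113 117 114 113  90  51  16  10   8   5   8  16  41  75  84  59  36  27
  27  24  22  31  30  24  18  29  27  25  26  35  37  37  25  25]
153 [115 119 119 111  90  44   5  31  65  61  20  20  77 115 137 111  66  32
  29  24  29  18  27  27  22  31  24  21  23  31  28  31  31  32]
```

Run:
```python
from h import *
a=cv2.cvtColor(cv2.imread("pics/t3.png"),cv2.COLOR_BGR2HSV)[:,:,1].astype(float)
b=cv2.cvtColor(cv2.imread("pics/s3.png"),cv2.COLOR_BGR2HSV)[:,:,1].astype(float)
T=[]
for v in range(147,163):
    u=np.arange(180,191);w=np.clip(150-a[v,u],0,None);w[w<25]=0;T.append(((w*u).sum()/w.sum(),v))
S=[]
for u in range(264,276):
    v=np.arange(143,150);w=np.clip(117-b[v,u],0,90);w[w<8]=0;S.append((u,(w*v).sum()/w.sum()))
T=np.array(T);S=np.array(S)
pt=np.polyfit(T[:,1],T[:,0],1);ps=np.polyfit(S[:,0],S[:,1],1)
print(pt,np.std(np.polyval(pt,T[:,1])-T[:,0]),ps,np.std(np.polyval(ps,S[:,0])-S[:,1]))
def plane(n,p,q):
    c,v=ray(n,[p,q]);nn=np.cross(v[0],v[1]);nn/=np.linalg.norm(nn);return c,nn
c1,n1=plane("top",(np.polyval(pt,147),147),(np.polyval(pt,162),162))
c2,n2=plane("side",(264,np.polyval(ps,264)),(276,np.polyval(ps,276)))
d=np.cross(n1,n2);d/=np.linalg.norm(d)
for x in(.54,.56,.58,.60,.62,.645):
    A=np.array([n1,n2,[1,0,0]]);print(np.linalg.solve(A,[n1@c1,n2@c2,x]).round(4))
print("dir",d, "yaw",np.arctan2(-d[1],-d[0]))
# assume level: side rays per z
for z in(.206,.212,.216,.22,.224):
    P=onz("top",[(np.polyval(pt,147),147),(np.polyval(pt,160),160)],z);Q=onz("side",[(264,np.polyval(ps,264)),(276,np.polyval(ps,276))],z)
    dt=P[1]-P[0]; print(z,P[:,:2].round(4).tolist(),"toplineangle",np.arctan2(-dt[1],-dt[0])if dt[0]>0 else np.arctan2(dt[1],dt[0]),"side y - top y",[ (q[1]-(P[0,1]+(q[0]-P[0,0])*dt[1]/dt[0])).round(4) for q in Q])
print("tip top", onz("top",[(181.5,171.8)],.236),tri((181.5,171.8),(261.3,142.5)))
```

```text
[-1.80698599e-01  2.12635645e+02] 0.06831770641894118 [6.5179201e-02 1.2897968e+02] 0.059763565687511504
[0.54   0.1853 0.2141]
[0.56   0.1827 0.2137]
[0.58   0.1802 0.2133]
[0.6    0.1776 0.213 ]
[0.62   0.175  0.2126]
[0.645  0.1718 0.2121]
dir [-0.99175953  0.12671241  0.0188945 ] yaw -0.12707677168052547
0.206 [[0.6286, 0.1752], [0.582, 0.1814]] toplineangle 3.0106758344965634 side y - top y [np.float64(0.0157), np.float64(0.014)]
0.212 [[0.6268, 0.1743], [0.5804, 0.1804]] toplineangle 3.010675834496562 side y - top y [np.float64(0.0039), np.float64(0.0023)]
0.216 [[0.6256, 0.1736], [0.5793, 0.1797]] toplineangle 3.010675834496563 side y - top y [np.float64(-0.0039), np.float64(-0.0055)]
0.22 [[0.6244, 0.173], [0.5783, 0.179]] toplineangle 3.0106758344965634 side y - top y [np.float64(-0.0117), np.float64(-0.0133)]
0.224 [[0.6232, 0.1723], [0.5772, 0.1784]] toplineangle 3.0106758344965625 side y - top y [np.float64(-0.0195), np.float64(-0.0211)]
tip top [[0.53316244 0.18200361 0.236     ]] (array([0.53434356, 0.18299987, 0.23014427]), np.float64(0.00034806892818210235))
```

The crops show the hook out, running from the bracket at about (165,185) to its tip at (132,372) in the top crop, turned about 0.13 rad, with its centre line at z ≈ 0.213. The square still stands in its holder, with its apex at about (597,195) in the side crop, and the tool is already turned to match. I go down to grip it.

jog_arm(
  plan=[
    [[-0.8,0.15,2,0,4],[0,0,2.5,0,4],[0,0,2.5,0,4],[0,0,2,0,4],[0,0,1,0,4],[0,0,0,0,4]],
  ],
  grip_force=40,
)

```text
time_s: 16.65
tool_pos: [0.4513, -0.2122, 0.1526]
ee_rot: [-3.134, 0.214, 0.001]
ft_force: [-0.0, -0.6, -0.3]
finger_gap: 0.04
```

Run:
```python
from h import *
b=grab("side","s4");print(bot.get_obs()["ee_rot"])
c=lambda im,x,y,w,h,k: cv2.resize(im[y:y+h,x:x+w],None,fx=k,fy=k,interpolation=cv2.INTER_CUBIC)
cv2.imwrite("pics/c4.png",c(b,190,180,90,90,6))
```

```text
[ 3.13425283e+00 -2.14082410e-01  4.67078691e-04]
```

View pics/c4.png

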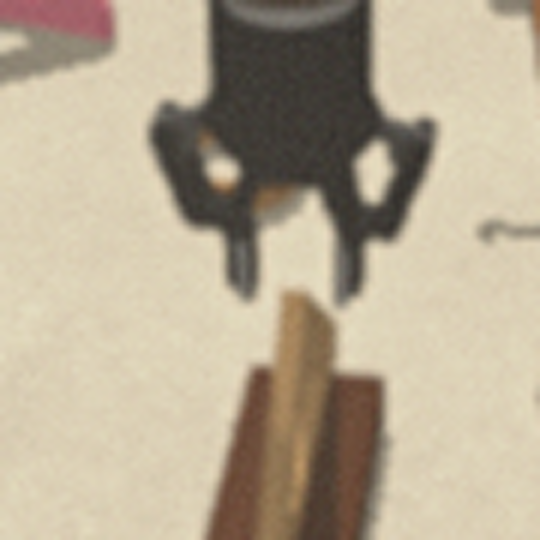

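The crop shows the apex at (297,292), centred between the fingertips at about (243,297) and (347,303). I go down and close.

jog_arm(
  plan=[
    [[-0.1,0.2,1,0,4],[0,0,1,0,4],[0,0,1,0,4],[0,0,0,0,4],[0,0,0,0,1],[0,0,0,0,0.8],[0,0,0,0,0.8],[0,0,0,0,0.8]],
  ],
  grip_force=40,
)

```text
time_s: 17.7
tool_pos: [0.4501, -0.2146, 0.1232]
ee_rot: [3.134, -0.215, 0.001]
ft_force: [-0.5, -0.6, 2.9]
finger_gap: 0.0114
```

jog_arm(
  plan=[
    [[0,0,-0.5,0,0.8],[0,0,-1.5,0,0.8],[0,0,-2,0,0.8],[0,0,-3,0,0.8],[0,0,-4,0,0.8],[0,0,-3,0,0.8],[0,0,-1.5,0,0.8],[0,0,0,0,0.8],[0,0,0,0,0.8]],
  ],
  grip_force=50,
)

```text
time_s: 18.82
tool_pos: [0.4497, -0.2143, 0.2765]
ee_rot: [-3.134, 0.215, 0.003]
ft_force: [-0.3, 0.0, -2.3]
finger_gap: 0.0114
```

Run:
```python
from h import *
b=grab("side","s5");print(bot.get_obs()["ee_rot"],bot.get_obs()["ft_force"])
c=lambda im,x,y,w,h,k: cv2.resize(im[y:y+h,x:x+w],None,fx=k,fy=k,interpolation=cv2.INTER_CUBIC)
cv2.imwrite("pics/c5.png",c(b,170,120,150,140,4))
```

```text
[-3.13344420e+00  2.15035832e-01  2.94168823e-03] [ 0.27586081  0.23356425 -2.37972558]
```

View pics/c5.png

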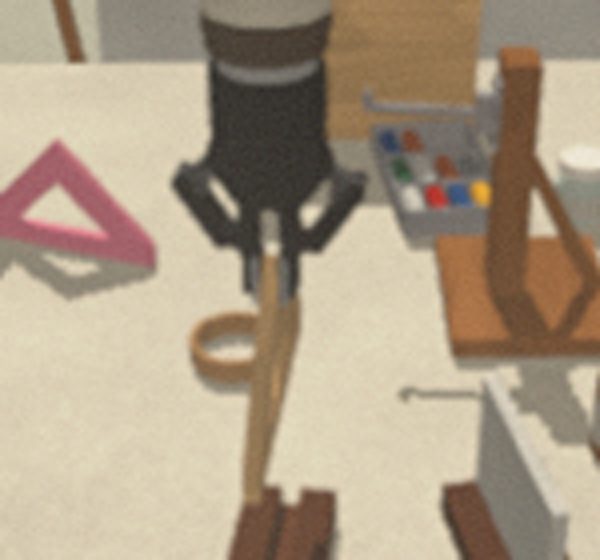

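The crop shows the square gripped at its top corner at about (270,285), clear above its holder. The fingers end well above the opening and nothing else has moved. Next I carry it to a point in front of the hook tip.

jog_arm(
  plan=[
    [[0,-1,-0.3,0,0.8],[0,-2.5,-0.3,0,0.8],[-0.2,-4,-0.2,0,0.8],[-0.2,-5,0,0,0.8],[-0.2,-5,0,0,0.8],[-0.2,-5,0,0,0.8],[-0.2,-5,0,0,0.8],[-0.2,-5,0,0,0.8],[-0.2,-4,0,0,0.8],[-0.2,-2.5,0,0,0.8],[0,-1.5,0,0,0.8],[0,-0.4,0,0,0.8],[0,0,0,0,0.8]],
  ],
)

```text
time_s: 20.5
tool_pos: [0.4899, 0.1925, 0.2857]
ee_rot: [3.134, -0.216, -0.0]
ft_force: [0.2, 0.0, -1.3]
finger_gap: 0.0109
```

Run:
```python
from h import *
a=grab("top","t6");b=grab("side","s6");o=bot.get_obs();print(o["tool_pos"],o["ee_rot"],o["ft_force"])
c=lambda im,x,y,w,h,k: cv2.resize(im[y:y+h,x:x+w],None,fx=k,fy=k,interpolation=cv2.INTER_CUBIC)
cv2.imwrite("pics/c6.png",np.hstack([c(a,130,100,100,120,4),c(b,220,90,100,120,4)]))
```

```text
[0.48995661 0.19214537 0.28590155] [ 3.13403754e+00 -2.16523741e-01  1.24672648e-04] [ 0.77871066  0.40215617 -2.04507693]
```

View pics/c6.png

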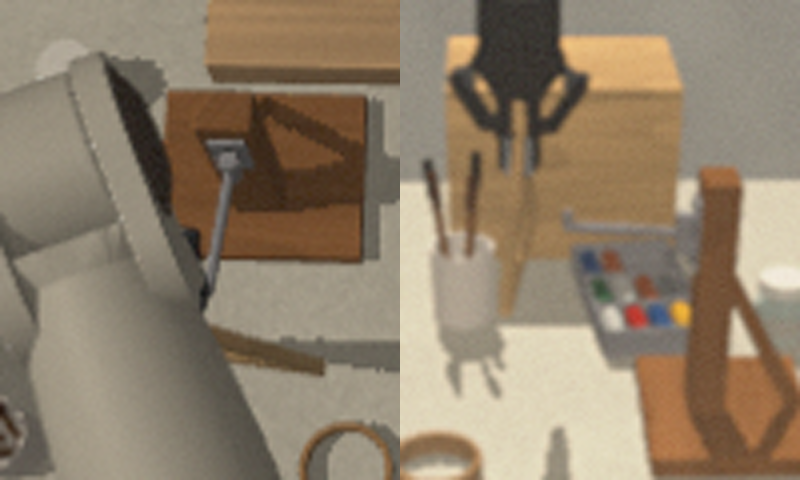

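Run:
```python
from h import *
p=((323.5)/4-.5+130,(368.5)/4-.5+100)
print(onz("top",[p],.171),p, proj("top",[[.4754,.0875,.171],[.4814,.0875,.171],[.4694,.0875,.171]]))
a=cv2.imread("pics/t6.png")
hsv=cv2.cvtColor(a,cv2.COLOR_BGR2HSV)
for v in range(184,198): print(v,hsv[v,196:222,1])
# side: bottom corner of near end and top
print(proj("side",[[.4754,.0875,.171],[.49,.1925,.301]]))
```

```text
[[0.47870599 0.08964448 0.171     ]] (210.375, 191.625) [[210.96124911 192.56594214]
 [211.01431558 190.87302384]
 [210.90804263 194.26167359]]
184 [41 40 44 42 41 43 44 40 44 41 39 41 42 40 40 42 41 39 45 42 41 40 42 40
 41 44]
185 [65 62 46 39 43 42 39 42 42 41 45 37 43 44 36 39 39 43 41 42 40 39 37 41
 43 41]
186 [107 106  99  76  71  47  34  39  36  39  43  36  40  37  42  42  37  40
  41  33  40  39  41  42  44  41]
187 [113 110 113 115 102  92  83  67  50  51  41  43  38  36  39  41  42  38
  40  42  40  41  39  37  44  41]
188 [112 122 113 112 112 125 102 105  91  85  71  54  49  42  34  40  36  44
  41  39  35  39  37  41  42  39]
189 [102 105 110 122 110 110 113 112 102 106 111  96  90  74  78  43  39  39
  41  42  43  37  34  37  43  38]
190 [110 114 113 109 111 118 110 110 109 109 112 108 117 108 105  57  43  40
  39  38  42  38  38  38  38  38]
191 [ 91 109 111 107 109 112 105 114 114 117 104 109 118 110 108  66  41  44
  40  39  39  45  43  44  39  45]
192 [ 45  50  64  63  80  92  91 114 114 106 114 109 114 116  99  57  40  41
  42  41  44  40  42  38  38  40]
193 [ 42  43  42  44  47  45  48  52  48  64  61  70  90  91 100  54  40  40
  40  43  39  41  42  43  41  42]
194 [38 38 44 42 40 42 42 42 42 41 44 46 53 50 47 41 40 38 43 41 41 40 40 42
 42 43]
195 [40 43 42 41 41 40 41 42 43 45 43 42 41 42 40 42 41 42 43 41 44 42 41 43
 42 42]
196 [39 42 41 44 42 40 39 41 42 39 42 41 45 42 43 43 40 44 43 40 42 44 42 41
 41 40]
197 [42 42 40 44 39 39 44 38 37 44 40 40 40 45 41 39 39 40 42 38 42 41 42 43
 42 43]
[[246.05529622 168.6363223 ]
 [249.49083521 123.85933622]]
```

The far lower corner of the square is at px (210.8,192) in the top picture, within about 1 mm of where the grip predicts, so the grip is centred. Now I thread it over the hook along the tool's x.

jog_arm(
  plan=[
    [[0.6,0,0,0,0.8],[1,0,0,0,0.8],[1,0,0,0,0.8],[1,0,0,0,0.8],[1,0,0,0,0.8],[1,0,0,0,0.8],[0,0,0,0,0.8]],
  ],
)

```text
time_s: 21.48
tool_pos: [0.546, 0.1851, 0.2854]
ee_rot: [3.134, -0.216, -0.001]
ft_force: [0.2, 0.5, -2.3]
finger_gap: 0.0113
```

Run:
```python
from h import *
b=grab("side","s7");o=bot.get_obs();print(o["tool_pos"],o["ee_rot"],o["ft_force"])
c=lambda im,x,y,w,h,k: cv2.resize(im[y:y+h,x:x+w],None,fx=k,fy=k,interpolation=cv2.INTER_CUBIC)
cv2.imwrite("pics/c7.png",c(b,220,90,100,100,6))
```

```text
[0.54561872 0.18517303 0.28552025] [ 3.13400868e+00 -2.15522094e-01 -8.86701202e-04] [ 0.24636357 -0.13053155 -1.61568331]
```

View pics/c7.png

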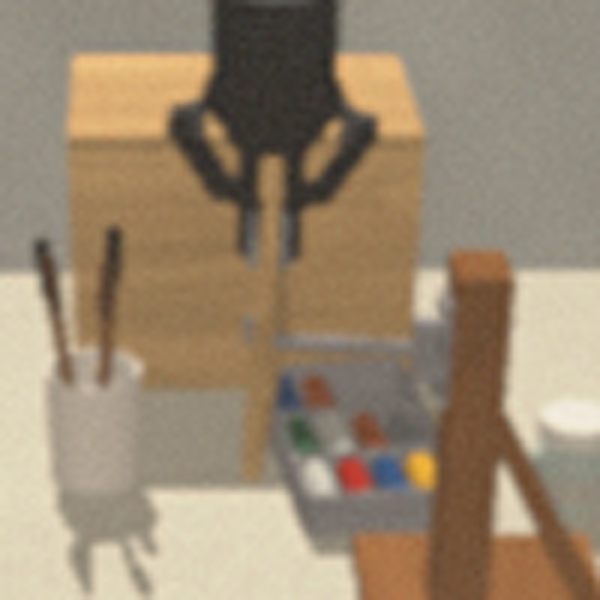

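The crop shows the square threaded on the hook: the turned-up end is visible left of the square at (248,325) and the arm right of it at (340,340), with no contact force. I go on inward, then start lowering.

jog_arm(
  plan=[
    [[1,0,0,0,0.8],[1,0,0,0,0.8],[1,0,0,0,0.8],[0.5,0,0,0,0.8],[0,0,0.6,0,0.8],[0,0,0.7,0,0.8],[0,0,0.6,0,0.8],[0,0,0.3,0,0.8],[0,0,0,0,0.8],[0,0,0,0,0.8]],
  ],
)

```text
time_s: 22.78
tool_pos: [0.5801, 0.1805, 0.264]
ee_rot: [-3.134, 0.215, -0.0]
ft_force: [0.2, -0.6, -1.9]
finger_gap: 0.0116
```

jog_arm(
  plan=[
    [[0,0,0.2,0,0.8],[0,0,0.2,0,0.8],[0,0,0.1,0,0.8],[0,0,0.1,0,0.8],[0,0,0,0,0.8]],
  ],
)

```text
time_s: 23.4
tool_pos: [0.58, 0.1804, 0.2577]
ee_rot: [3.134, -0.215, -0.0]
ft_force: [-0.4, -0.1, -2.1]
finger_gap: 0.0113
```

jog_arm(
  plan=[
    [[0,0,0.06,0,0.8],[0,0,0.06,0,0.8],[0,0,0.06,0,0.8],[0,0,0,0,0.8]],
  ],
)

```text
time_s: 23.9
tool_pos: [0.5801, 0.1805, 0.2559]
ee_rot: [3.134, -0.215, -0.0]
ft_force: [-0.1, 0.3, -2.0]
finger_gap: 0.0108
```

jog_arm(
  plan=[
    [[0,0,0.05,0,0.8],[0,0,0.05,0,0.8],[0,0,0,0,0.8]],
  ],
)

```text
time_s: 24.28
tool_pos: [0.5801, 0.1804, 0.255]
ee_rot: [-3.134, 0.215, -0.0]
ft_force: [-0.3, -0.8, -2.0]
finger_gap: 0.011
```

jog_arm(
  plan=[
    [[0,0,0.05,0,0.8],[0,0,0.05,0,0.8],[0,0,0,0,0.8]],
  ],
)

```text
time_s: 24.65
tool_pos: [0.5801, 0.1804, 0.2543]
ee_rot: [-3.134, 0.215, -0.001]
ft_force: [0.1, -1.1, 1.2]
finger_gap: 0.0113
```

jog_arm(
  plan=[
    [[0,0,0.02,0,0.8],[0,0,0,0,0.8],[0,0,0,0,0.8],[0,0,0,0,0.8]],
  ],
)

```text
time_s: 25.15
tool_pos: [0.5801, 0.1805, 0.2539]
ee_rot: [-3.134, 0.215, -0.0]
ft_force: [-0.8, -1.6, 2.7]
finger_gap: 0.011
```

jog_arm(
  plan=[
    [[0,0.04,0,0,0.8],[0,0,0,0,0.8],[0,0,0,0,0.8]],
  ],
)

```text
time_s: 25.52
tool_pos: [0.5801, 0.18, 0.2537]
ee_rot: [3.134, -0.215, 0.0]
ft_force: [-0.0, -1.9, 1.5]
finger_gap: 0.0112
```

Run:
```python
from h import *
b=grab("side","s8");o=bot.get_obs();print(o["tool_pos"],o["ee_rot"],o["ft_force"],o["ft_torque"])
c=lambda im,x,y,w,h,k: cv2.resize(im[y:y+h,x:x+w],None,fx=k,fy=k,interpolation=cv2.INTER_CUBIC)
cv2.imwrite("pics/c8.png",c(b,220,90,100,100,6))
```

```text
[0.5800577  0.18003034 0.25375679] [ 3.13416386e+00 -2.15119454e-01  3.34572394e-05] [-0.12757114 -0.63301001  1.79230872] [-0.26814546  0.02048904  0.04659696]
```

View pics/c8.png

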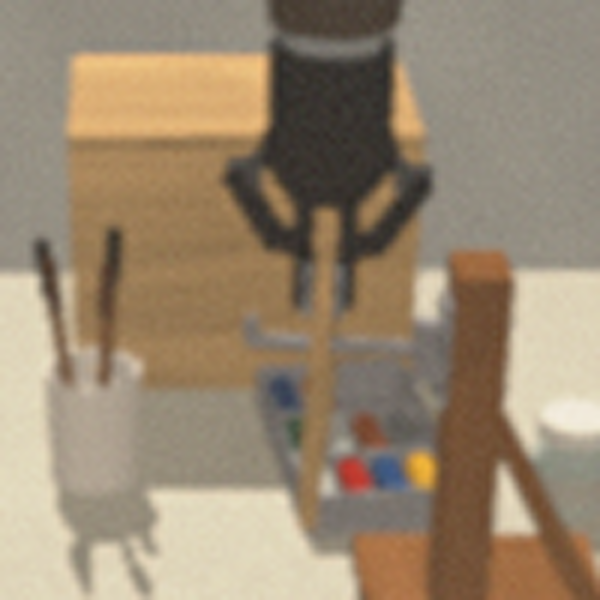

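The crop shows the square in place on the hook, about halfway along the arm at (325,340), plumb and held, with about 4 N of load. Now I release it.

jog_arm(
  plan=[
    [[0,0.02,-0.01,0,0.8],[0,0,0,0,1.3],[0,0,0,0,1.6],[0,0,0,0,2.2],[0,0,0,0,3],[0,0,0,0,3]],
  ],
  grip_force=20,
)

```text
time_s: 26.32
tool_pos: [0.58, 0.1799, 0.2538]
ee_rot: [-3.134, 0.215, 0.0]
ft_force: [0.1, 0.6, 0.2]
finger_gap: 0.0302
```

Run:
```python
from h import *
b=grab("side","s9");o=bot.get_obs();print(o["tool_pos"],o["ft_force"],o["ft_torque"])
c=lambda im,x,y,w,h,k: cv2.resize(im[y:y+h,x:x+w],None,fx=k,fy=k,interpolation=cv2.INTER_CUBIC)
cv2.imwrite("pics/c9.png",c(b,220,90,100,100,6))
```

```text
[0.58000873 0.17985983 0.2538965 ] [-0.31042261  0.21209591 -0.52113404] [-0.045217    0.0172867  -0.01304386]
```

View pics/c9.png

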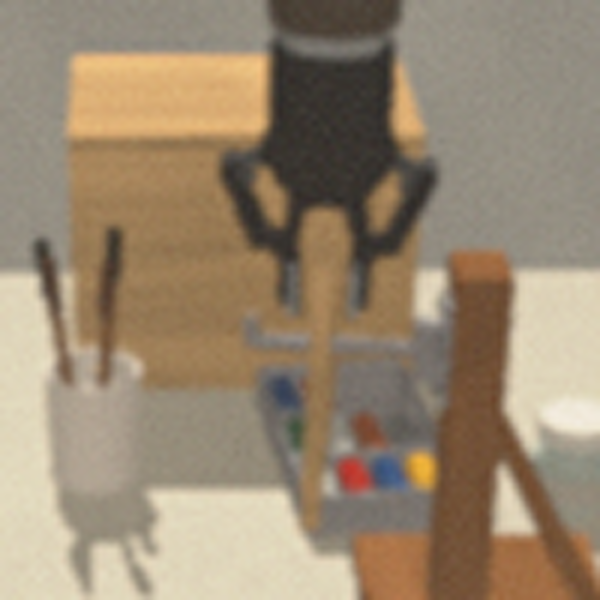

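The square hangs free at (322,340) and the fingers are clear on both sides at (290,290) and (360,290). I lift straight up and away.

jog_arm(
  plan=[
    [[0,0,-0.5,0,3],[0,0,-1,0,3],[0,0,-1.5,0,3],[0,0,-2.5,0,3],[0,0,-2,0,3],[0,0,-1,0,3],[-2,2,0,0,3],[-3,4,0,0,3],[-3,5,0,0,3],[-3,5,0,0,3],[-3,5,0,0,3],[-2,5,0,0,3],[0,4,0,0,3],[0,2,0,0,3],[0,0,0,0,3],[0,0,0,0,3]],
  ],
)

```text
time_s: 28.38
tool_pos: [0.3779, -0.1149, 0.3389]
ee_rot: [-3.134, 0.215, 0.0]
ft_force: [1.0, 0.6, -0.7]
finger_gap: 0.0301
```

Run:
```python
from h import *
b=grab("side","s10");a=grab("top","t10");o=bot.get_obs();print(o["tool_pos"],o["ft_force"])
c=lambda im,x,y,w,h,k: cv2.resize(im[y:y+h,x:x+w],None,fx=k,fy=k,interpolation=cv2.INTER_CUBIC)
cv2.imwrite("pics/c10.png",np.hstack([c(a,130,100,100,100,4),c(b,220,90,100,100,4)]))
```

```text
[ 0.37795957 -0.11461448  0.33889424] [-0.14108216  0.19467821 -0.20691059]
```

View pics/c10.png

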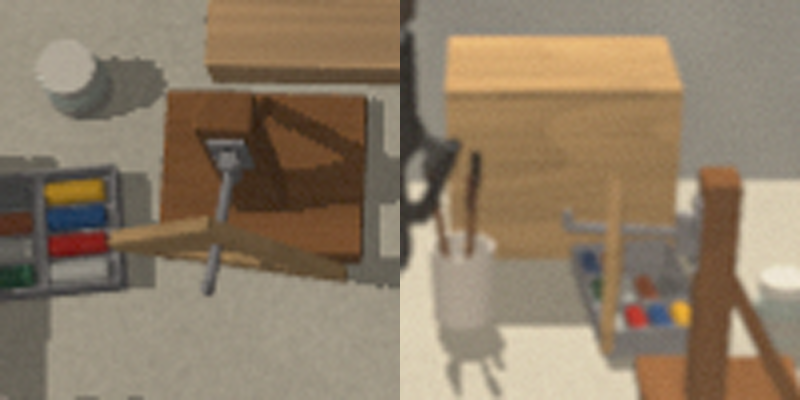

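View pics/t10.png

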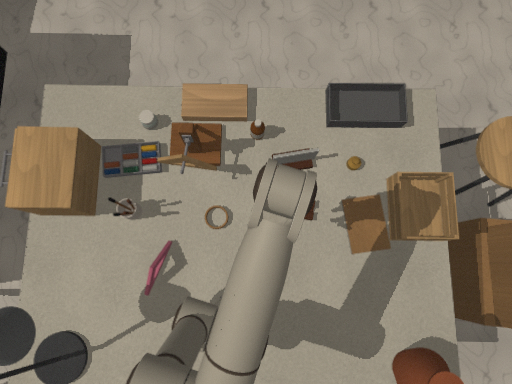

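The square hangs on the hook, with its apex at (212,225) in the top crop and its ends at (110,240) and (345,272). The hook tip is at (208,290), and the other things look unmoved. I wait a second, then check for swing, tilt and position.

jog_arm(
  plan=[
    [[0,0,0,0,3],[0,0,0,0,3],[0,0,0,0,3],[0,0,0,0,3],[0,0,0,0,3],[0,0,0,0,3],[0,0,0,0,3],[0,0,0,0,3]],
  ],
)

```text
time_s: 29.48
tool_pos: [0.3778, -0.1153, 0.3389]
ee_rot: [3.134, -0.215, 0.0]
ft_force: [-1.2, -1.0, 1.0]
finger_gap: 0.0301
```

Run:
```python
from h import *
b=grab("side","s11");a=grab("top","t11")
t10=cv2.imread("pics/t10.png");s10=cv2.imread("pics/s10.png");t0=cv2.imread("pics/top0.png")
print("diff top",cv2.absdiff(a,t10)[125:180,150:225].max(),"side",cv2.absdiff(b,s10)[125:185,262:300].max())
q=lambda X,Y:((X+.5)/4-.5+130,(Y+.5)/4-.5+100)
L,R=q(108,237),q(346,270)
print("ends at z .138",onz("top",[L,R],.139),"apex",onz("top",[q(212,218)],.269))
# hook line check below the square and tip
g=cv2.cvtColor(a,cv2.COLOR_BGR2HSV)[:,:,1].astype(float)
for v in(147,150,153,168,170):
    u=np.arange(178,192);w=np.clip((150 if v<160 else 40)-g[v,u],0,None);w[w<12]=0
    print(v,(w*u).sum()/w.sum(),"before",np.polyval([-1.80698599e-01,2.12635645e+02],v))
for nm,z,(x,y,w,h) in (("tape",.0,(200,200,35,32)),("jar",0,(108,195,35,28)),("box",0,(102,140,30,38)),("medium",0,(247,117,22,25)),("knob",0,(340,150,30,25)),("pad",0,(340,193,52,62))):
    A=cv2.cvtColor(t0[y:y+h,x:x+w],cv2.COLOR_BGR2GRAY).astype(np.float32);B=cv2.cvtColor(a[y:y+h,x:x+w],cv2.COLOR_BGR2GRAY).astype(np.float32)
    print(nm,cv2.phaseCorrelate(A,B)[0])
o=bot.get_obs();print(o["time_s"],o["ft_force"])
```

```text
diff top 18 side 12
ends at z .138 [[0.60240001 0.2905626  0.139     ]
 [0.57468496 0.07480866 0.139     ]] apex [[0.58528277 0.17523273 0.269     ]]
147 186.22706422018348 before 186.072950947
150 185.78155339805826 before 185.53085515
153 184.93530997304583 before 184.988759353
168 182.20967741935485 before 182.27828036800003
170 181.9375 before 181.91688317
tape (-0.14114949113718112, -0.04418069691170956)
jar (0.05994187421060815, -0.030166770420423816)
box (-0.02165522914122242, 0.11745598688628434)
medium (0.010443491887842882, 0.34916240952541777)
knob (0.08759726754745145, 0.539431182866009)
pad (-0.4055228463678091, 0.9019219178769688)
29.575 [-0.02963151 -0.62319488  1.00395053]
```

```bash
python3 -c "
from rig import bot
print(bot.sign_off())"
```

```text
the job is handed in; nothing more can be done
None
```

The set square is hanging on the hook by its opening corner, released, and the job was handed in at about 29.6 s of the 72 s allowed. The hand-in gave no verdict.

- **Hook:** I swung it out with about 4–6 N and pressed it against its stop at about 12 N for half a second. The stop is turned about 0.13 rad from straight out, and the arm's centre line is at z ≈ 0.213–0.214.
- **Square:** I lowered it onto the hook until the hook carried it. The load peaked at about 5 N, held for over 0.5 s before I opened the fingers. It hangs about 65 mm in front of the pivot, with the opening corner about 6 mm above the nominal pivot height.
- **Last checks:** Two pictures about 1 s apart show the square not moving and hanging plumb. The hook's line in the picture is within 0.25 px of where it was before hanging. The gripper is clear of everything.
- **What disagreed:**
  - The press contact put the hook arm about 3 mm further left than the cameras did. Both readings are well inside the sideways tolerance.
  - Comparing start and end pictures, the sketchpad appeared shifted by about 1 px (roughly 4 mm) and the knob weight by about 0.5 px. The arm never came near either one, so I put this down to its shadow.
  - I did not measure the panel's position in the last pictures. It looked unmoved where it was visible, but the arm partly covered it.

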